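Open the storeroom lock case with its key

TASK

Take the key with the flat rectangular grip out of the wooden key block, push it fully home into the lock on top of the grey steel case (its pins are sticky, so it may need a wiggle), then turn it a quarter turn clockwise to the stop so that the bolt is drawn back. The cylinder springs back, so finish while still gripping the key and holding it turned. Leave the other keys and the things lying about where they are.

Things in the scene. Friction and masses are not known exactly. Their poses are not given: they have to be found in the camera images.
- key: The key to use, bare steel, 90 g, standing blade down in a slot of the key block. Origin: centre of the underside of its round collar (30 mm across, 5 mm high); z up along the key. It is the same after half a turn about z, so it may go in the lock either way round. At home in the lock its origin is at lock, its x along the lock's x.
- key_grip (a point): Where to pinch the key, across its x: 29 mm above the key's origin, in the middle of its flat rectangular grip, which is 10 mm thick (x), 36 mm wide (y) and runs from 5 to 45 mm above the origin.
- key_tip (a point): Tip of the key's blade, 38 mm below its origin. From the collar down: a round neck 6 mm across and 11 mm long, a flat blade 6 mm (x) by 18 mm (y) from 11 to 30 mm below the origin, then a taper to 2.5 by 9 mm at the tip.
- lock (a point): Centre of the lock's mouth, level with the top of its square steel mouth plate (34 mm wide, 3 mm proud of the case's top). z up; x, y as the case's. The keyway goes straight down: a funnel 14 (x) by 26 (y) mm narrows over 3 mm to a slot 8 mm (x) by 20 mm (y), in a fixed plate down to 7 mm and in the turning cylinder below it.
- pins (a point): Point on the lock's axis, 22 mm below the mouth. Two sticky sprung pins, 4 mm above and 5 mm below it, stand in the way of the blade, one from each flat side; the key does not drop in by its weight. Pushing it in takes roughly 8 to 20 N; a wiggle of a few degrees about the vertical eases it. The key turns only when within 4 mm of fully home; once turned it cannot be pulled out.
- cylinder (a joint): Turn of the lock's cylinder, rad: 0 = rest, 1.571 = quarter turn clockwise seen from above, the stop. The key has about 0.1 rad of play in it. A spring pushes it back to 0, with about 0.04 N m at rest and 0.17 N m at the stop, plus 0.03 N m of friction.
- bolt (a joint): Travel of the small steel bolt bar on the case's top beside the lock, m: 0 = in its keeper, 0.014 = fully drawn back. Driven by the cylinder, 9 mm per rad. It stands 7 mm above the case's top, 23 to 89 mm from the lock's axis on its -y side; its keeper is 13 mm high and begins 76 mm from the axis.
- case: Grey painted steel case, fixed to the bench, 200 (x) by 220 (y) by 70 mm high. Origin: centre of its underside. The lock is at x = -50, y = +30 mm on its top.
- key_block: Wooden block, fixed, 70 (x) by 220 (y) by 48 mm high. Origin: centre of its underside. Three slots in its top, 11 mm (x) by 21 mm (y), 42 mm deep, at y = -75, 0 and +75 mm; the keys stand in them with their collars on the block's top, blades and grips along the block's y. Which key stands in which slot varies.
- t_key: Another steel key in the block, with a round T bar grip 60 mm long (y), 12 mm thick, 28 to 40 mm above its collar's underside (the origin). Not to be used.
- knob_key: Another steel key in the block, with a round knob grip 34 mm across, 22 to 38 mm above its collar's underside (the origin). Not to be used.
- bearing: Loose steel ring 48 mm across, 14 mm high, lying on the case's top at its back left corner, at least 80 mm from the lock. Origin: centre of underside.
- oil_bottle: Blue plastic bottle, 80 mm across, 210 mm high, standing at the left side. Origin: centre of underside.
- spray_can: White can, 60 mm across, 170 mm high, standing at the right side. Origin: centre of underside.
- oil_filter: White cylinder, 76 mm across, 85 mm high, standing at the back. Origin: centre of underside.
- screwdriver: Screwdriver with a black handle, about 200 mm long, lying on the right side of the bench, pointing away from the robot, between the spray can and the case or block.
- carton: Cardboard box 90 by 130 by 60 mm at the back. Origin: centre of underside.

How it is judged (in metres and radians):
On the way, in this order (a step that is already met when the one before it is completed fails the run):
1. the key is pushed home in the lock, not yet turned (z of key in the frame of lock below 0.004 m and horizontal distance between key and lock below 0.004 m and angle between key's own z axis and vertical below 0.12 rad and value of joint cylinder below 0.35 rad), for 0.1 s.
2. the key is turned a quarter clockwise and held there (z of key in the frame of lock below 0.004 m and horizontal distance between key and lock below 0.004 m and angle between key's own z axis and vertical below 0.12 rad and value of joint cylinder above 1.3 rad and contact force between the fingers and key above 2 N), for 0.5 s.
At the end, for the whole second after the job is handed in: The key is home in the lock (collar within 4 mm of the mouth plate and of the lock's axis, upright within 0.12 rad), the cylinder is turned more than 1.3 rad and still (under 0.2 rad/s), the bolt is drawn back more than 10.5 mm, and the fingers still grip the key (over 2 N) (all of step 2 and value of joint bolt above 0.0105 m and velocity of joint cylinder between -0.2 and 0.2 rad/s); the arm keeps its last pose, push and grip.
It fails at once if another key or a bystander was moved more than 40 mm (distance of any of t_key, knob_key, bearing, oil_bottle, spray_can, oil_filter, screwdriver, carton from where it was at the start of the episode above 0.04 m).
It also fails if it takes over 51 s, if anything falls off the work surface, if the arm or the gripper's body presses on something with over 40 N, if the wrist force passes 120 N, or if a joint passes its speed limit or range.

ROBOT

A 7-joint arm with a two-finger parallel gripper is mounted at the origin on the work surface. World frame = base frame: x ahead of the robot, y to its left, z up, the work surface at z = 0. Lengths are in mm, angles in rad, forces in N, time in s.
With the tool pointing down it reaches from about 400 to 900 mm from the base axis. Payload 5.6 kg.
Tool frame: the origin (TCP) lies midway between the tips of the shut fingers; the grasp point (between the pads) lies 19 mm behind it; x points along the fingers, y is the direction in which the jaws open and shut, and the axes are right-handed (so a half turn about x gives the same grasp; the last joint's range is limited). The gripper opens to 92 mm and grips with 3 to 60 N. Pads are 20 mm wide; open, the fingers measure 128 mm over their backs; the gripper's body (75 mm by 189 mm) begins 69 mm behind the grasp point.
Start: joints at [1.163, 0.468, -0.012, 1.603, 0.006, 1.071, -0.056], TCP at [231.855, -607.25, 214.592] pointing down, gripper open.
Joint ranges: [-2.53, 2.53], [-0.31, 2.02], [-1.57, 1.55], [0.28, 2.44], [-1.29, 4.43], [0.15, 1.84], [-2.92, 2.92]. Speed limits (rad/s): [2.57, 2.57, 3.14, 3.14, 3.14, 3.14, 3.14].

INTERFACE

Orientations are given as a rotation vector (axis times angle).
In Python, from cell import robot, grip, kin, viewer gives the robot as it stands. Calls block until the motion is done:
- robot.movep(position, orientation): joint-space move of the TCP to a pose.
- robot.servo_line(position, feed=150, rotation=None): straight line of the TCP; rotation=None keeps the orientation; feed is the mean speed in mm/s.
- robot.goto_joints(angles): joint-space move.
- grip(opening, newtons=None): opening from 0.0 (shut) to 1.0 (fully open); newtons is the grip in N (None keeps the last); returns when the fingers have stopped.
- robot.hold(seconds).
- kin.ik(position, orientation): joint angles nearest the present ones, or None.
- robot.observe(): the state.
- viewer.read_camera(name): name is "scene" or "top" or "wrist"; returns the picture (480x640x3 uint8, red, green, blue); there is no depth.
- viewer.camera_info(name): a dict with "camera_matrix" (3x3 intrinsics, pixels), "k1" (the pictures are not rectified: a ray, as slopes to the right and down, at radius r is drawn at 1 + k1 r^2 times it, then the intrinsics apply), "R" (3x3) and "t" (3): a world point X has camera coordinates R X + t. Camera axes: x right, y down, z forward; pixel columns grow to the right and rows downward; lengths in mm; the calibration is good to about 2 mm. A picture is of the moment at which its call begins: read the wrist's pose just before it. camera_info takes no time and is no camera call; for the wrist camera it gives the pose at the moment of the call.
A pose or a line that the arm cannot do raises robot.IKError and nothing moves.
- robot.job_done(): hands the job in, once; it reports no verdict.
Trained networks look in the newest picture that a camera, given by its name, has taken for a name from the list of things; names that differ only in an ending like _2 or _b are one class to them, and where a whole thing is asked for, a point or a joint stands for the part that bears it (a point fixed in the world has none). Each returns a list of dicts, best first, with "confidence" (0 to 1); they miss things now and then, are a little off and sometimes report something else, mostly with a low value. They report only what shows in the picture. A call takes as long as a camera call.
- viewer.silhouettes(name, camera): "mask" (480x640 bool, what is visible of it).
- viewer.pinpoint(name, camera): "at" ([x, y, z] in mm, in the coordinates of the camera as it stood for that picture, good to about 4 mm: a listed point, or the origin of a listed thing).
The state is a dict: "t": time; "joints": joint angles; "joint_velocities": joint speeds; "joint_torque": joint torques, N m; "tcp_pos": TCP position; "tcp_rot": TCP orientation; "contact_force": force on the tool from outside, world axes, zero at the start; "wrist_torque": the same for the moment, N m; "grip_width": opening from 0.0 (shut) to 1.0 (fully open).
Only numpy, scipy, OpenCV 4.12 (cv2) and the standard library are available. Lean on these libraries where they do the work, as an engineer would, in place of code of your own. Each camera call takes 0.05 s, during which the arm holds its last target.

## Working session

There is one attempt and no reset: what is moved stays moved. The work goes in short steps, each a Python script; the robot and the scene stay as the last script left them, time stands still between calls to the robot, and variables do not carry over. Pictures are saved under pics/ and viewed, and the job is handed in when it is done.

```bash
ls; mkdir -p pics; python3 - <<'E'
from cell import robot, grip, kin, viewer
import cv2, numpy as np
for c in ["scene","top"]:
    im=viewer.read_camera(c); cv2.imwrite(f"pics/{c}0.png",im[:,:,::-1])
    i=viewer.camera_info(c); R=np.array(i["R"]);t=np.array(i["t"])
    print(c,np.round(-R.T@t),i["k1"])
    for n in ["key","key_grip","key_tip","lock","case","key_block","t_key","knob_key","bearing"]:
        for d in viewer.pinpoint(n,c)[:2]:
            print(n,round(d["confidence"],2),np.round(R.T@(np.array(d["at"])-t),1))
print(robot.observe())
E
```

```text
pics
scene [1077. -599. 1144.] -0.16353668339431124
key 0.61 [595.2 288.9  43.2]
key 0.17 [ 478.2 -519.     2.6]
key_grip 0.67 [593.1 289.3  45.6]
key_grip 0.57 [590.1 290.5  74.4]
key_tip 0.72 [577.  -89.7  71. ]
lock 0.81 [ 471.3 -138.9   70.5]
case 0.88 [ 518.2 -169.5   -4. ]
key_block 0.58 [ 517.1 -169.    -5.1]
key_block 0.56 [563.7 215.7  -3.3]
t_key 0.69 [ 518.6 -167.8   -6.5]
t_key 0.64 [564.7 222.5  47.9]
knob_key 0.64 [539.4 151.   48.6]
bearing 0.54 [577.6 -92.   68.2]
top [ 345.  -23. 1629.] -0.0509618001759511
key 0.45 [592.  287.7  43.4]
key_grip 0.58 [590.2 286.8  77.5]
key_grip 0.45 [571.8 -92.7  69. ]
lock 0.67 [ 467.1 -139.1   70.3]
case 0.75 [ 522.8 -165.3   -6.1]
case 0.72 [560.5 498.2   3.3]
knob_key 0.43 [536.9 143.   45.4]
bearing 0.71 [573.9 -92.7  69.3]
bearing 0.34 [ 521.5 -170.1   -4.8]
{'t': 1.0, 'joints': array([ 1.16299905,  0.46741341, -0.01159224,  1.60272353,  0.00600302,
        1.07136145, -0.05629527]), 'joint_velocities': array([ 0.00012023, -0.0002373 ,  0.00133549,  0.00083451,  0.00135134,
        0.00034759, -0.00138237]), 'joint_torque': array([-4.01164161e-04, -5.20424116e+01, -1.27364608e-02, -2.44061565e+01,
       -5.68184105e-02,  1.13374565e-02,  1.67131179e-05]), 'tcp_pos': array([ 231.8536071 , -607.25862706,  214.63883426]), 'tcp_rot': array([ 2.02239378,  0.37281544, -2.02242514]), 'contact_force': array([ 0.18398805, -0.35934569,  0.45025123]), 'wrist_torque': array([ 0.08746198,  0.01486074, -0.00620144]), 'grip_width': 0.9998859178447717}
```

View images.

View pics/scene0.png

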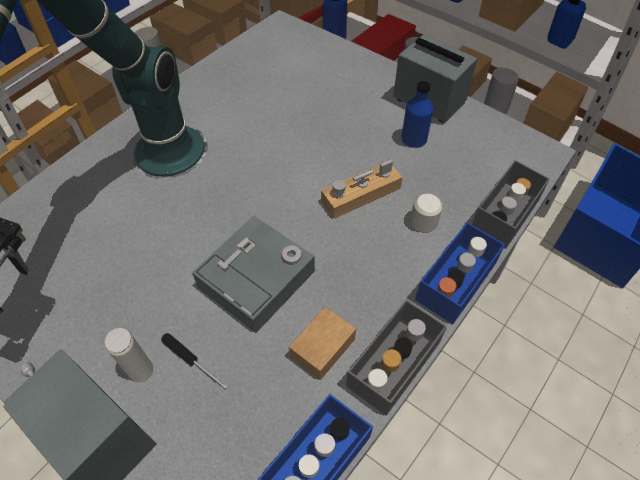

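View pics/top0.png

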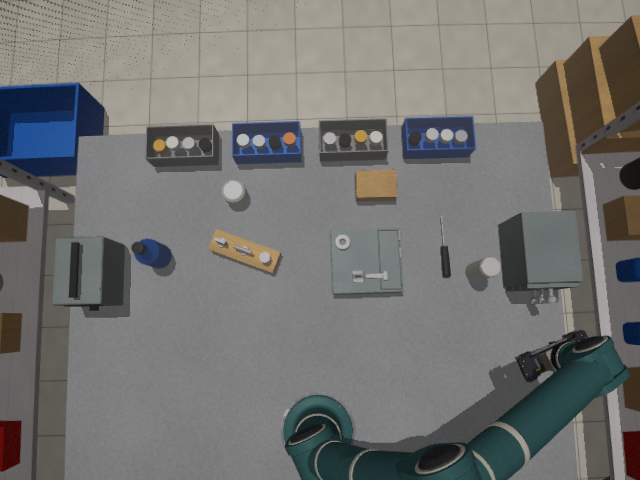

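```bash
cat > h.py <<'E'
from cell import robot, grip, kin, viewer
import cv2, numpy as np
from scipy.spatial.transform import Rotation as Ro
def rv(deg):
    a=np.radians(deg);c,s=np.cos(a),np.sin(a)
    return Ro.from_matrix(np.array([[0,0,-1],[c,s,0],[s,-c,0]]).T).as_rotvec()
def yaw(r):
    y=Ro.from_rotvec(r).as_matrix()[:,1]; return np.degrees(np.arctan2(y[1],y[0]))
def topx(i,X):
    c=np.array(i["R"])@X+np.array(i["t"]);x,y=c[0]/c[2],c[1]/c[2];f=1+i["k1"]*(x*x+y*y)
    K=np.array(i["camera_matrix"]);return K[0,0]*x*f+K[0,2],K[1,1]*y*f+K[1,2]
def ray(i,u,v,z):
    K=np.array(i["camera_matrix"]);
    p=cv2.undistortPoints(np.array([[[u,v]]],float),K,np.array([i["k1"],0,0,0,0.])  ,None,None,None)[0,0]
    R=np.array(i["R"]);C=-R.T@np.array(i["t"]);d=R.T@np.array([p[0],p[1],1]);return C+d*(z-C[2])/d[2]
E
python3 - <<'E'
from h import *
print(yaw(robot.observe()["tcp_rot"]))
np.set_printoptions(precision=2,suppress=True)
for n,p,ys in [("key",[592,288,60],[-21,159]),("lock",[469,-139,85],[-110,-100,-90,-45,0,20,70,90,135,180])]:
    for y in ys: print(n,y,kin.ik(p,rv(y)))
    
E
```

```text
-69.1027796861259
key -21 [ 0.05  0.84 -0.83  1.64  0.72  0.99 -1.4 ]
key 159 [ 0.26  1.18 -1.34  1.63  1.18  1.33  1.5 ]
lock -110 [ 0.32  0.4  -0.12  2.08  0.08  0.67 -1.77]
lock -100 [ 0.36  0.4  -0.17  2.08  0.11  0.67 -1.62]
lock -90 [ 0.41  0.4  -0.23  2.08  0.14  0.67 -1.48]
lock -45 [ 0.52  0.42 -0.36  2.07  0.23  0.69 -0.77]
lock 0 [ 0.63  0.44 -0.49  2.06  0.32  0.7  -0.07]
lock 20 [ 0.67  0.46 -0.55  2.06  0.36  0.71  0.25]
lock 70 [ 0.72  0.47 -0.61  2.06  0.41  0.73  1.08]
lock 90 [ 0.77  0.49 -0.66  2.06  0.44  0.74  1.39]
lock 135 [ 1.18  0.9  -1.33  2.04  1.02  1.11  1.72]
lock 180 [ 0.12  0.39  0.12  2.1  -0.07  0.66 -2.85]
```

```bash
python3 - <<'E'
from h import *
def look(tag,names):
    i=viewer.camera_info("wrist"); im=viewer.read_camera("wrist"); cv2.imwrite(f"pics/{tag}.png",im[:,:,::-1])
    np.save(f"{tag}.npy",i,allow_pickle=True)
    R=np.array(i["R"]);t=np.array(i["t"])
    for n in names:
        for d in viewer.pinpoint(n,"wrist")[:2]: print(n,round(d["confidence"],2),np.round(R.T@(np.array(d["at"])-t),1))
    print(robot.observe()["t"])
robot.movep([400,-420,330],rv(-45)); print(robot.observe()["t"])
robot.movep([440,-139,300],rv(0)); print(robot.observe()["t"])
look("w_lock",["lock","case","bearing"])
robot.movep([570,270,280],rv(-21)); print(robot.observe()["t"])
look("w_key",["key","key_grip","t_key","knob_key","key_block"])
E
```

```text
2.075
3.175
lock 0.85 [ 469.1 -137.3   73.5]
case 0.69 [ 519.7 -166.6    1.9]
bearing 0.9 [577.  -91.1  70.2]
3.375
4.9583
key 0.62 [587.5 288.5  51.1]
key_grip 0.97 [590.6 294.1  77.1]
key_grip 0.18 [7.543e+02 2.487e+02 2.000e-01]
t_key 0.7 [560.7 218.6  48.9]
knob_key 0.89 [534.8 151.6  49.6]
key_block 0.83 [5.610e+02 2.251e+02 5.000e-01]
5.2583
```

View pics/w_lock.png

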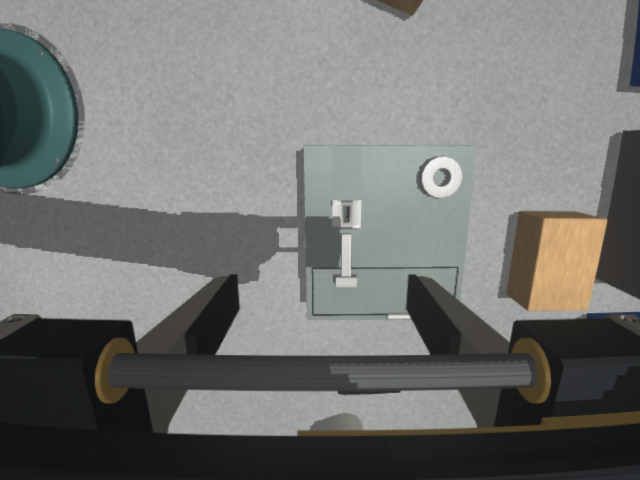

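View pics/w_key.png

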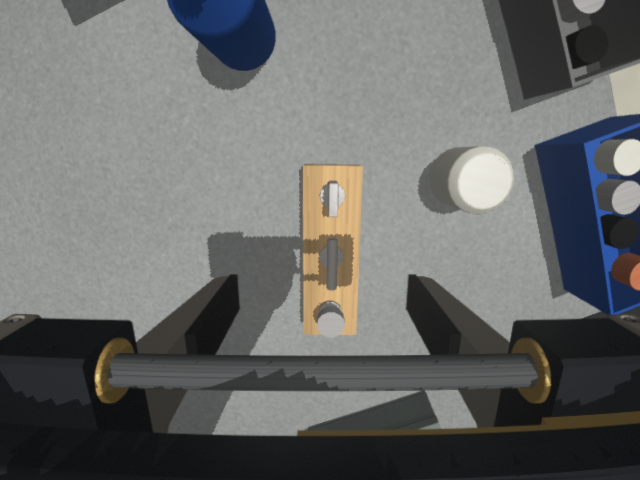

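```bash
python3 - <<'E'
from h import *
a=cv2.imread("pics/w_lock.png")[130:340,290:490]; b=cv2.imread("pics/w_key.png")[150:345,285:380]
cv2.imwrite("pics/z1.png",cv2.resize(a[60:165,20:90],None,fx=5.5,fy=5.5,interpolation=cv2.INTER_CUBIC))
cv2.imwrite("pics/z2.png",cv2.resize(b[:120],None,fx=5,fy=5,interpolation=cv2.INTER_CUBIC))
for tag,pts,z in [("w_lock",dict(TL=(304,146),TR=(473,145),BL=(308,320),l=(347,213)),None),("w_key",dict(TL=(303,165),TR=(362,165),BR=(356,334),BL=(301,334)),48)]:
    i=np.load(tag+".npy",allow_pickle=True).item()
    for k,p in pts.items(): print(k,ray(i,*p,z or (73 if k=="l" else 70)).round(1))
i=np.load("w_key.npy",allow_pickle=True).item(); print(ray(i,334.5,199,93).round(1)); 
E
```

```text
TL [419.7 -58.2  70. ]
TR [616.1 -56.3  70. ]
BL [ 421.3 -278.4   70. ]
l [ 470.  -135.9   73. ]
TL [571.5 333.7  48. ]
TR [636.  308.9  48. ]
BR [555.5 103.5  48. ]
BL [486.8 130.1  48. ]
[592.5 289.1  93. ]
```

View pics/z1.png

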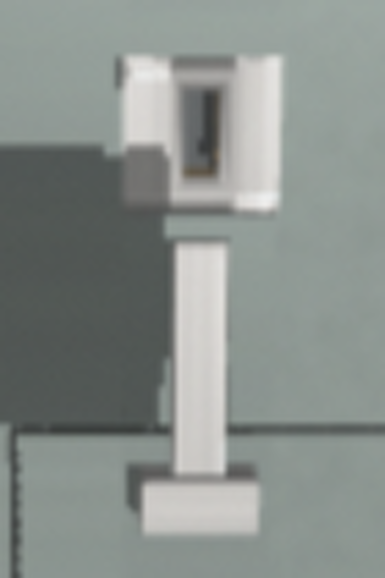

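View pics/z2.png

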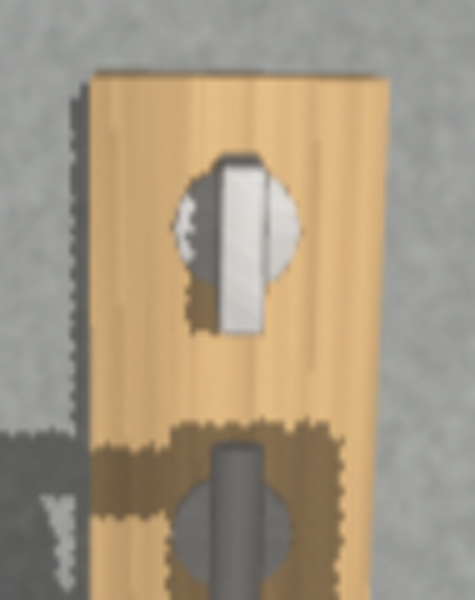

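```bash
python3 - <<'E'
from h import *
r=rv(-21.6)
robot.movep([590.5,288.7,130],r)
robot.servo_line([590.5,288.7,58],feed=120)
o=robot.observe();print(o["t"],o["tcp_pos"],o["contact_force"])
grip(0.0,60)
o=robot.observe();print(o["t"],o["tcp_pos"],o["contact_force"],o["grip_width"]*92)
robot.servo_line([590.5,288.7,170],feed=150)
o=robot.observe();print(o["t"],o["tcp_pos"],o["contact_force"],o["grip_width"]*92)
robot.movep([469.5,-137.3,155],rv(0.5))
o=robot.observe();print(o["t"],o["tcp_pos"],o["contact_force"],o["grip_width"]*92,yaw(o["tcp_rot"]))
for c in ["scene","wrist","top"]:
    i=viewer.camera_info(c);im=viewer.read_camera(c)
    if c=="top": im=cv2.resize(im[200:320,300:440],None,fx=5,fy=5)
    if c=="scene": im=cv2.resize(im[180:330,180:330],None,fx=4,fy=4)
    cv2.imwrite(f"pics/a_{c}.png",im[:,:,::-1])
    R=np.array(i["R"]);t=np.array(i["t"])
    for n in ["key","key_tip"]:
        for d in viewer.pinpoint(n,c)[:2]: print(c,n,round(d["confidence"],2),np.round(R.T@(np.array(d["at"])-t),1))
E
```

```text
6.6667 [590.96341359 289.19669892  58.75361317] [-0.33780368  1.11577127  0.03844138]
7.875 [590.53476921 288.71259565  57.99764639] [-0.55592154 -0.42883443 -0.27578597] 9.982436152108844
8.775 [589.95039943 288.10404227 168.94790703] [-0.08912097 -0.33948335 -1.46672776] 9.227599425178642
10.4 [ 470.19524862 -136.38003089  155.1649965 ] [ 1.05686009 -0.24552487 -0.54569644] 9.53323909360407 0.5729024558194884
scene key 0.41 [ 473.3 -134.6  141.2]
scene key_tip 0.63 [ 472.8 -137.2  107.1]
wrist key 0.63 [ 466.7 -137.8  144.3]
wrist key_tip 0.65 [ 472.8 -132.5  105.4]
```

View pics/a_scene.png

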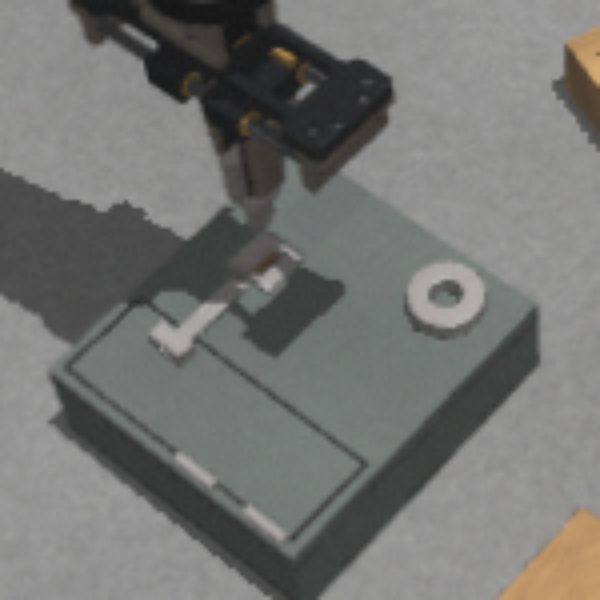

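View pics/a_wrist.png

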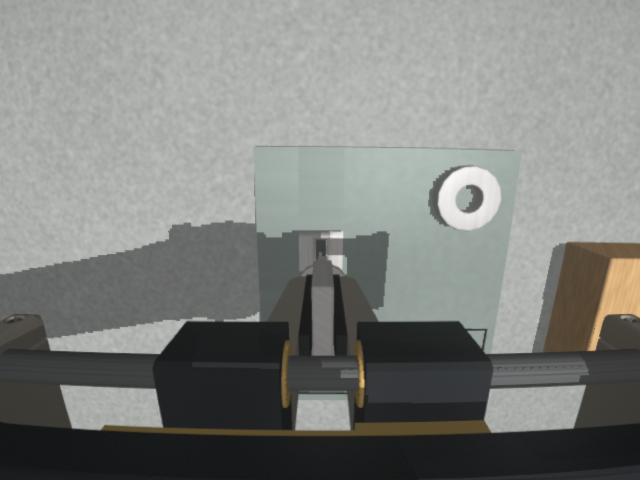

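```bash
python3 - <<'E'
from h import *
np.set_printoptions(precision=1,suppress=True)
def st():
    robot.hold(0.1);o=robot.observe();print(round(o["t"],2),o["tcp_pos"],o["contact_force"],(o["wrist_torque"]*1000).round());return o
P=np.array([469.5,-137.3,126.]);r=rv(0.5)
robot.servo_line(P,feed=80,rotation=r);st()
i=viewer.camera_info("wrist");im=viewer.read_camera("wrist");cv2.imwrite("pics/b.png",cv2.resize(im[200:320,240:400],None,fx=5,fy=5)[:,:,::-1])
im=viewer.read_camera("scene");cv2.imwrite("pics/b2.png",cv2.resize(im[215:275,215:275],None,fx=10,fy=10)[:,:,::-1])
for z in [119,116,112,108,105]:
    robot.servo_line([P[0],P[1],z],feed=40);o=st()
    if np.abs(o["contact_force"]).max()>10: break
E
```

```text
11.46 [ 469.8 -137.2  126.1] [ 0.3  0.1 -0.4] [-40. -67.   1.]
11.98 [ 469.5 -137.2  119. ] [ 0.2 -0.4 -1.4] [-31. -96.  16.]
12.33 [ 469.5 -137.3  116. ] [-0.2  1.2 -2. ] [ -34. -125.   18.]
12.68 [ 469.5 -137.3  111.9] [ 1.5 -0.5 -0.5] [-46. -88.  38.]
13.03 [ 469.6 -137.2  108. ] [ 0.3  0.9 -1. ] [-28. -77.   5.]
13.38 [ 469.6 -137.3  105. ] [ 0.2 -0.2 -1.2] [-16. -24.   2.]
```

View pics/b.png

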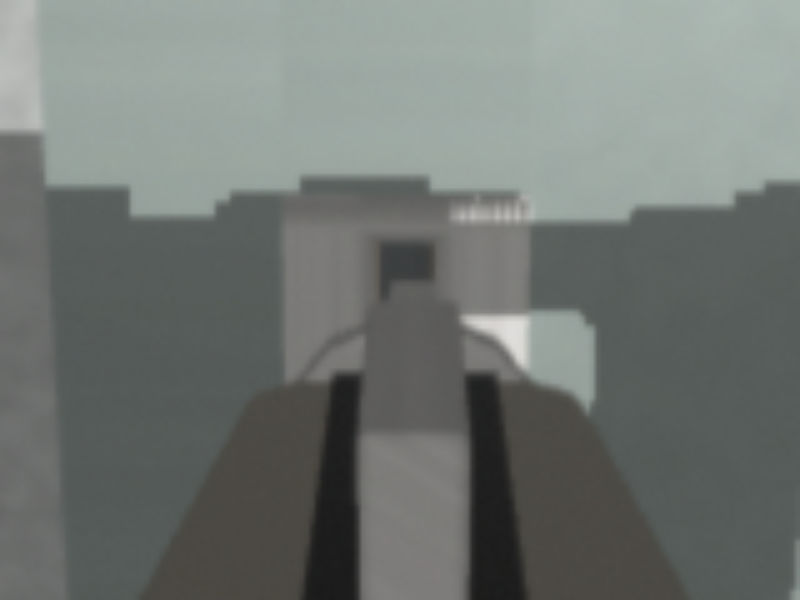

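View pics/b2.png

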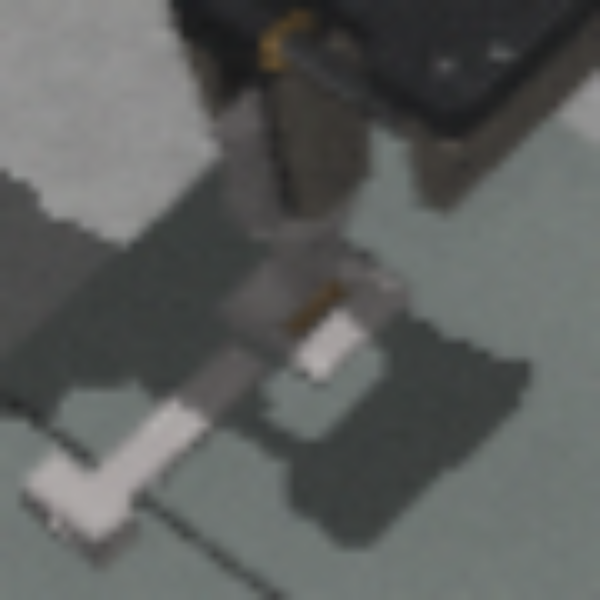

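```bash
python3 - <<'E'
from h import *
np.set_printoptions(precision=1,suppress=True)
def st():
    o=robot.observe();print(round(o["t"],2),o["tcp_pos"],o["contact_force"],(o["wrist_torque"]*1000).round(),round(o["grip_width"]*92,2),flush=True);return o
P=np.array([469.5,-137.3]);s=1
for z in np.arange(103,81,-2.):
    robot.servo_line([*P,z],feed=25,rotation=rv(0.5+3.5*s)); s=-s
    o=st()
    if np.abs(o["contact_force"]).max()>32: print("stop");break
robot.servo_line([*P,o["tcp_pos"][2]],feed=25,rotation=rv(0.5));robot.hold(.1);st()
E
```

```text
13.63 [ 468.5 -137.3  102.7] [-2.8 -0.2  0. ] [-108.  678.  -19.] 9.7
13.91 [ 468.3 -137.2  100.6] [-3.1  0.4 -2. ] [ -16. 1056.  -68.] 9.64
14.18 [ 468.4 -137.5   98.7] [-4.9 -0.6  0.6] [-100. 1378.  -35.] 9.76
14.46 [ 468.3 -137.2   96.6] [-5.2  0.  -1.2] [  71. 1399.   35.] 9.36
14.73 [ 468.6 -137.4   94.7] [-5.1 -0.  -1.5] [ -29. 1289.  -22.] 9.33
15.01 [ 469.3 -137.1   92.8] [-3.3 -0.4 -4.6] [ 84. 886. -54.] 9.83
15.28 [ 469.3 -137.4   91.1] [-5.6  0.1  0.7] [ -51. 1227.  -34.] 9.63
15.56 [ 469.5 -137.3   89.3] [-5.4  0.6  2. ] [ -67. 1289.   26.] 9.77
15.83 [ 469.4 -137.5   87.4] [-5.9 -0.3  4.7] [ -55. 1480.  -78.] 9.41
16.11 [ 469.6 -137.4   85.3] [-5.1 -0.1  1.6] [-110. 1227.    8.] 9.63
16.38 [ 469.3 -137.5   83.1] [-4.6 -0.4  1.8] [-139. 1239.  -57.] 9.66
16.73 [ 469.6 -137.3   83. ] [-4.7 -0.9 -1.6] [-55. 896.  29.] 9.73
```

```bash
python3 - <<'E'
from h import *
np.set_printoptions(precision=1,suppress=True)
def st():
    o=robot.observe();print(round(o["t"],2),o["tcp_pos"],o["contact_force"],(o["wrist_torque"]*1000).round(),round(o["grip_width"]*92,2),flush=True);return o
P=np.array([469.5,-137.3])
for z in [82.,81.5,81,80.5,80]:
    robot.servo_line([*P,z],feed=20);robot.hold(.1);o=st()
    if o["contact_force"][2]>15: break
for c in ["wrist","scene"]:
    i=viewer.camera_info(c);R=np.array(i["R"]);t=np.array(i["t"]);im=viewer.read_camera(c)
    im=cv2.resize(im[200:380,220:420],None,fx=3.5,fy=3.5) if c=="wrist" else cv2.resize(im[215:275,215:275],None,fx=10,fy=10)
    cv2.imwrite(f"pics/c_{c}.png",im[:,:,::-1])
    for d in viewer.pinpoint("key",c)[:2]: print(c,round(d["confidence"],2),np.round(R.T@(np.array(d["at"])-t),1))
E
```

```text
17.08 [ 469.6 -137.3   82.9] [-6.7  0.3  9. ] [  79. 1682.   78.] 9.98
17.43 [ 469.6 -137.4   82.8] [-8.8  1.3 14.9] [ 128. 2117.   26.] 9.85
17.78 [ 469.6 -137.3   82.8] [-10.4   0.1  20.3] [ 218. 2548.  -11.] 9.86
scene 0.46 [ 472.1 -138.    68.8]
```

View pics/c_wrist.png

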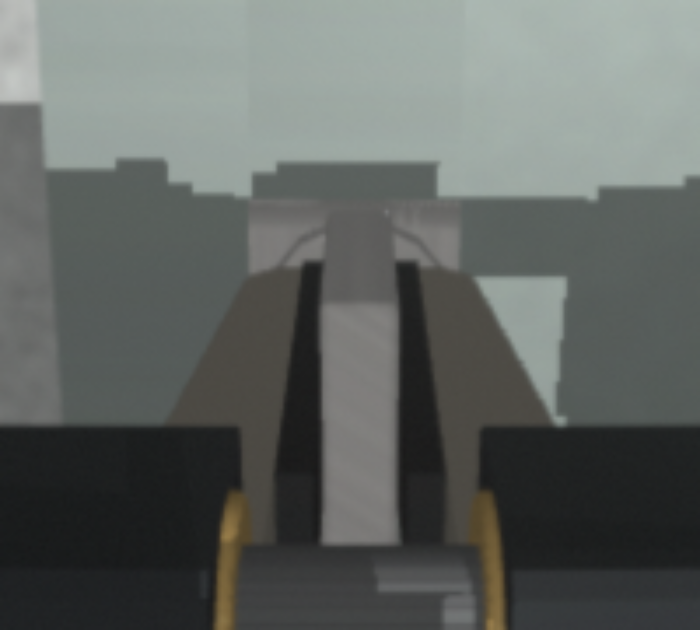

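View pics/c_scene.png

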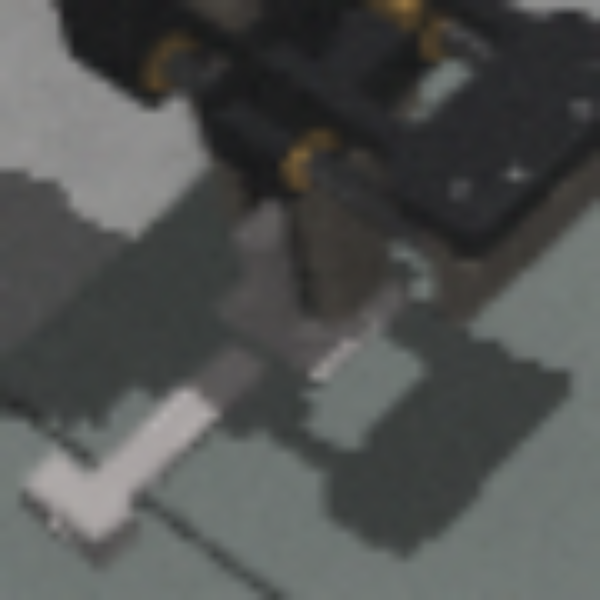

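```bash
python3 - <<'E'
from h import *
np.set_printoptions(precision=1,suppress=True)
def st():
    o=robot.observe();print(round(o["t"],2),o["tcp_pos"],o["contact_force"],(o["wrist_torque"]*1000).round(),round(o["grip_width"]*92,2),round(yaw(o["tcp_rot"]),1),flush=True);return o
for x in [469.1,468.7]:
    robot.servo_line([x,-137.3,82.],feed=10);robot.hold(.2);o=st()
E
```

```text
18.44 [ 469.5 -137.3   82.9] [-6.   0.3  9.6] [  18. 1559.  -21.] 9.97 0.6
18.89 [ 469.5 -137.3   82.9] [-4.8  0.7  7.9] [ -41. 1312.   20.] 9.63 0.6
```

```bash
python3 - <<'E'
from h import *
np.set_printoptions(precision=1,suppress=True)
def st():
    o=robot.observe();print(round(o["t"],2),o["tcp_pos"],o["contact_force"],(o["wrist_torque"]*1000).round(),round(o["grip_width"]*92,2),round(yaw(o["tcp_rot"]),1),flush=True);return o
for a in range(10,91,10):
    robot.servo_line([469.0,-137.3,82.],feed=10,rotation=rv(0.5-a));o=st()
    if np.abs(o["contact_force"]).max()>30: print("stop");break
E
```

```text
19.22 [ 469.5 -137.2   82.9] [-6.9 -0.   9.1] [ -18. 1575.  -38.] 9.59 -9.4
19.54 [ 469.4 -137.1   82.9] [-6.7  0.2  9.6] [ 149. 1679.  -63.] 9.7 -19.4
19.87 [ 469.5 -137.1   82.9] [-6.6  0.4  8.8] [ 114. 1559.   35.] 9.89 -29.4
20.19 [ 469.7 -137.2   82.9] [-5.2  0.3  8.7] [  94. 1512.    8.] 9.68 -39.4
20.52 [ 469.9 -137.4   82.9] [-4.8  0.3  7.2] [ -24. 1334.    8.] 9.75 -49.4
20.84 [ 470.  -137.5   82.9] [-4.5 -0.4  7.5] [-121. 1283.   82.] 9.55 -59.4
21.17 [ 470.1 -137.4   82.9] [-5.   0.5  7. ] [-265. 1299.  184.] 9.88 -69.3
21.49 [ 470.6 -137.    82.9] [-3.2  1.1  6.9] [-407. 1116.  698.] 10.28 -79.1
21.82 [ 470.4 -136.6   83. ] [-2.9  3.1  7.9] [-522. 1229.  918.] 10.38 -89.0
```

```bash
python3 - <<'E'
from h import *
np.set_printoptions(precision=1,suppress=True)
robot.hold(.2)
o=robot.observe();print(o["t"],o["tcp_pos"],o["contact_force"],o["wrist_torque"]*1000,o["joint_torque"],yaw(o["tcp_rot"]))
for c in ["wrist","scene","top"]:
    i=viewer.camera_info(c);R=np.array(i["R"]);t=np.array(i["t"]);im=viewer.read_camera(c)
    im={"wrist":lambda:im,"scene":lambda:cv2.resize(im[215:275,205:275],None,fx=10,fy=10),"top":lambda:cv2.resize(im[220:310,320:415],None,fx=6,fy=6)}[c]()
    cv2.imwrite(f"pics/d_{c}.png",im[:,:,::-1])
E
```

```text
22.0167 [ 470.3 -136.6   83. ] [-4.1  2.2  8. ] [-572.6 1234.6  874. ] [  1.5 -37.7  -2.1 -18.3  -0.8  -1.6  -0.8] -89.01847184828189
```

View pics/d_wrist.png

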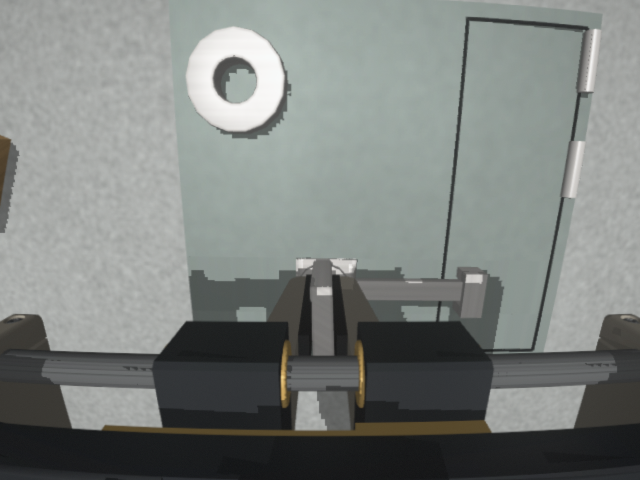

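View pics/d_scene.png

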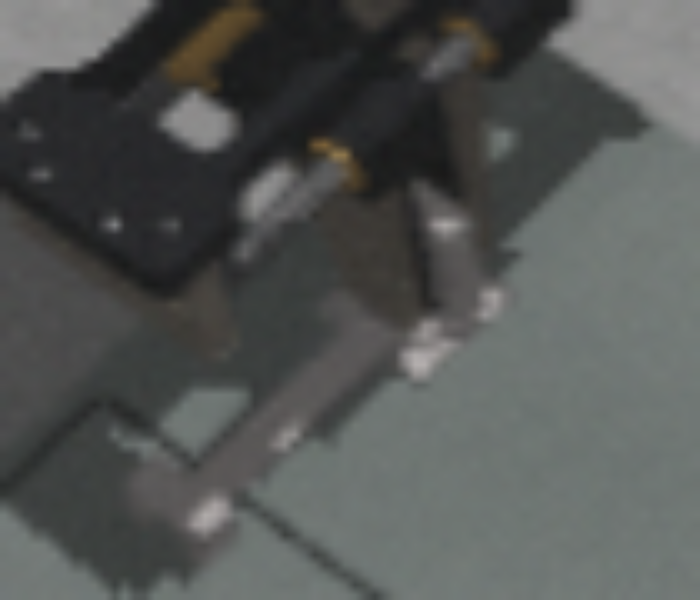

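View pics/d_top.png

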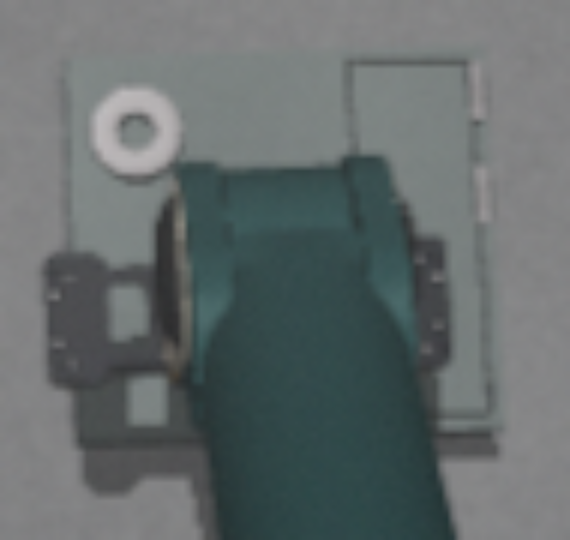

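```bash
python3 - <<'E'
from h import *
im=cv2.imread("pics/d_wrist.png"); cv2.imwrite("pics/dz.png",cv2.resize(im[245:345,270:510],None,fx=3.3,fy=5,interpolation=cv2.INTER_CUBIC))
i=viewer.camera_info("wrist")
# predicted pixel positions of bolt end
for d in [60,76,89,75,103]:
    for z in [70,77,83]: print(d,z,np.round(topx(i,np.array([469.2,-137.3-d,z])),1))
E
```

```text
60 70 [426.3 285.9]
60 77 [430.  290.5]
60 83 [433.3 294.7]
76 70 [452.9 286.2]
76 77 [457.5 290.8]
76 83 [461.6 295. ]
89 70 [474.3 286.4]
89 77 [479.5 291. ]
89 83 [484.2 295.1]
75 70 [451.3 286.2]
75 77 [455.7 290.8]
75 83 [459.8 294.9]
103 70 [497.  286.6]
103 77 [502.9 291.1]
103 83 [508.3 295.3]
```

View pics/dz.png

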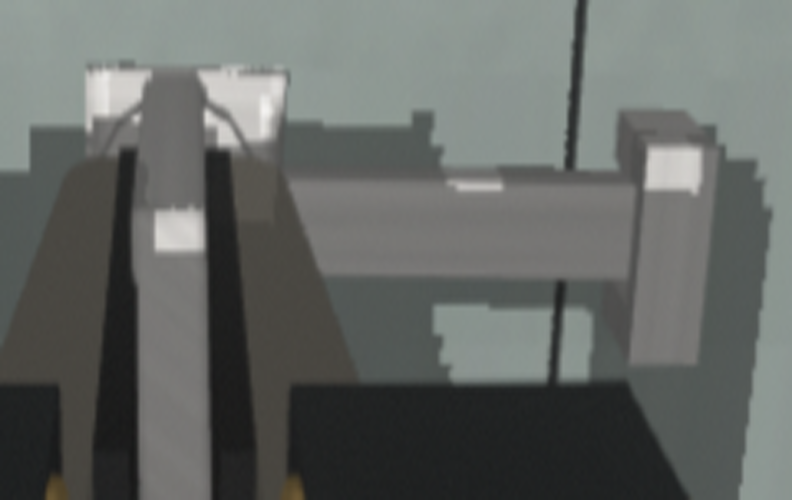

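```bash
cat >> h.py <<'E'
np.set_printoptions(precision=1,suppress=True)
def st():
    o=robot.observe();M=Ro.from_rotvec(o["tcp_rot"]).as_matrix()
    print(round(o["t"],2),o["tcp_pos"],o["contact_force"],(o["wrist_torque"]*1000).round(),round(o["grip_width"]*92,2),"yaw",round(yaw(o["tcp_rot"]),1),"tilt",M[:2,0].round(4),flush=True);return o
E
python3 - <<'E'
from h import *
st()
for a in [93,96]:
    robot.servo_line([469.0,-137.3,82.],feed=10,rotation=rv(0.5-a));robot.hold(.1);st()
im=viewer.read_camera("wrist");cv2.imwrite("pics/e.png",cv2.resize(im[245:345,270:510],None,fx=3.3,fy=5,interpolation=cv2.INTER_CUBIC)[:,:,::-1])
E
```

```text
22.17 [ 470.3 -136.7   83. ] [-4.1  3.1  8.3] [-483. 1210.  890.] 9.91 yaw -89.0 tilt [ 0. -0.]
22.52 [ 470.3 -136.5   83. ] [-3.9  3.4  7.6] [-440. 1176. 1037.] 10.33 yaw -92.0 tilt [ 0. -0.]
22.87 [ 470.5 -136.4   83. ] [-4.4  2.9  7.4] [-374. 1154. 1221.] 10.61 yaw -94.9 tilt [ 0. -0.]
```

View pics/e.png

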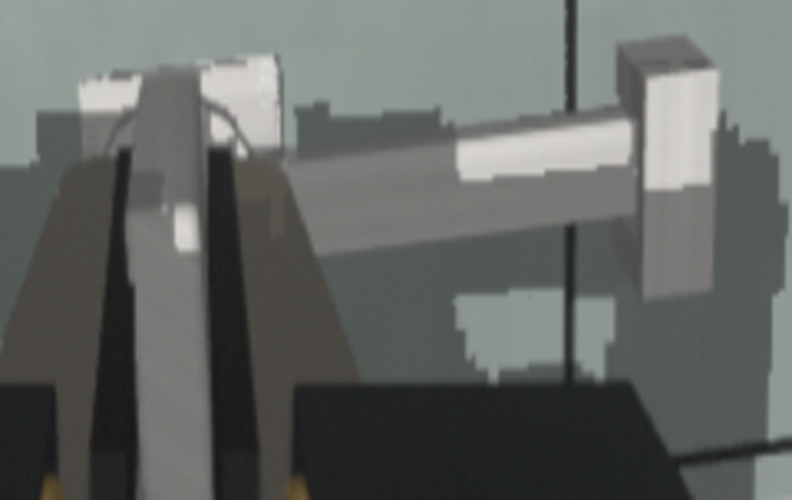

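```bash
python3 - <<'E'
from h import *
st()
i=viewer.camera_info("wrist");im=viewer.read_camera("wrist");np.save("e_i.npy",i,allow_pickle=True);cv2.imwrite("pics/e_full.png",im[:,:,::-1])
cv2.imwrite("pics/e2.png",cv2.resize(im[250:360,275:375],None,fx=5.4,fy=5.4,interpolation=cv2.INTER_CUBIC)[:,:,::-1])
L=np.array([469.3,-137.3,0])
import math
for a in [-75,-80,-85,-90,-95]:
    c,s=math.cos(math.radians(a)),math.sin(math.radians(a));X=np.array([c,s,0]);Y=np.array([-s,c,0])
    print(a,[np.round((np.array(topx(i,L+X*x+Y*y+[0,0,118]))-[275,250])*5.4).tolist() for x,y in [(-5,-18),(5,-18),(5,18),(-5,18)]])
E
```

```text
22.92 [ 470.5 -136.4   83. ] [-2.8  2.8  7.9] [-378. 1137. 1162.] 10.62 yaw -94.9 tilt [ 0. -0.]
-75 [[293.0, 593.0], [403.0, 559.0], [260.0, 190.0], [144.0, 229.0]]
-80 [[274.0, 594.0], [387.0, 568.0], [281.0, 189.0], [161.0, 219.0]]
-85 [[255.0, 593.0], [370.0, 576.0], [301.0, 190.0], [179.0, 210.0]]
-90 [[236.0, 591.0], [352.0, 582.0], [321.0, 193.0], [197.0, 203.0]]
-95 [[218.0, 587.0], [334.0, 587.0], [341.0, 197.0], [216.0, 197.0]]
```

View pics/e2.png

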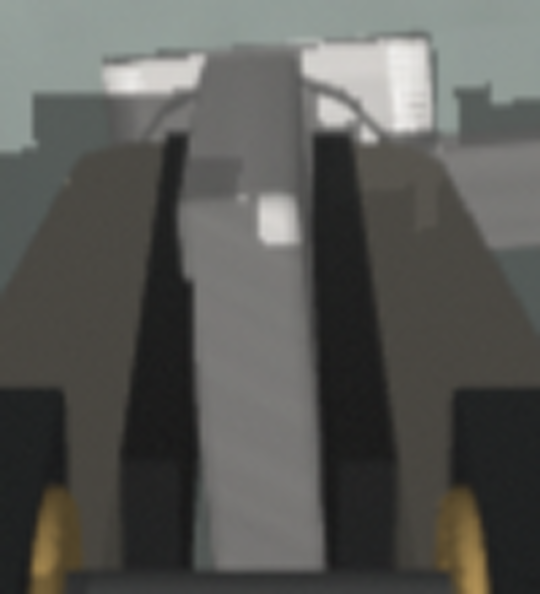

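```bash
python3 - <<'E'
from h import *
robot.hold(0.8);st()
im=viewer.read_camera("scene");i=viewer.camera_info("scene")
x=cv2.resize(im[225:275,205:265],None,fx=12,fy=12,interpolation=cv2.INTER_CUBIC)
cv2.imwrite("pics/f.png",x[:,:,::-1])
for d in [9,23,75,76,89]: print(d,(np.array(topx(i,np.array([469.3,-137.3-d,77])))-[205,225])*12)
E
```

```text
23.77 [ 470.5 -136.4   83. ] [-3.5  3.6  7.1] [-333. 1197. 1191.] 10.32 yaw -94.9 tilt [ 0. -0.]
9 [459.6 244.3]
23 [412.3 288.9]
75 [233.1 457.8]
76 [229.6 461.1]
89 [184.  504.2]
```

View pics/f.png

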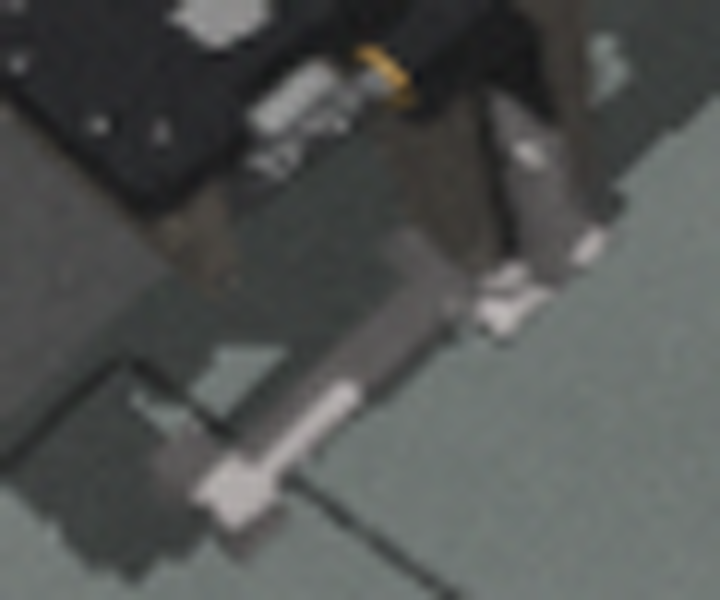

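```bash
python3 - <<'E'
from h import *
robot.job_done();st()
E
```

```text
the job is handed in; nothing more can be done
the job is handed in; nothing more can be done
```

I took the flat-grip key from the block's left (+y) slot, pushed it home in the lock with a small wiggle, and turned it clockwise to the stop. I handed the job in at about 24 s, still gripping the key and holding it turned. No verdict was reported.

**Last checks**
- **Key home:** the key stopped hard with the TCP at 82.8 mm, where I expected 83 mm for fully home, and pushing further only raised the force to 20 N. It stayed at that depth (83.0 mm) throughout the turn.
- **Turn:** the gripper was at −95° and holding about 1.2 N m. From the wrist picture I estimate the key itself at −91°. With the stated 0.1 rad of play, that puts the cylinder at about 1.5 rad or more.
- **Bolt:** the scene picture shows the gap between the bolt and the mouth plate closed, so the bolt has moved back at least 5–6 mm. I could not see its far end clearly, so the full draw is inferred from the key's angle.
- **Steadiness:** force, torque and pose barely changed over the last 0.8 s hold.

**What did not match**
- **Slip in the grip:** the key twisted about 4° between the pads.
- **Early torque:** the turning torque was already 0.7 N m at −79°, more than the spring alone explains, and I did not find out why.
- **Sideways offset:** the TCP ended about 1.5 mm off the lock's axis, with about 4 N of side force; the limit for the key is 4 mm.
- **Other objects:** I saw no sign of anything else being moved, but did not check each object's position at the end.

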